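# Gauge the widest glass wheel in the bench caliper

## Task

Lift the widest of the amber glass wheels out of the parts pen by its hub and lay it flat on the bed of the bench caliper, between the jaws, without dropping it. Then slide the caliper's jaw shut until the wheel is nipped against the fixed anvil and the jaw's sprung measuring face has sunk back about half of its travel, never all the way, and leave it nipped like that. Leave the gate shut and the other wheels and things where they are.

Things in the scene. Friction and masses are not known exactly. Their poses are not given: they have to be found in the camera images.
- wheel_wide: The widest of three amber glass wheels that lie flat in the pen: a disc 96 mm across and 18 mm thick with a brass hub (upright round knob, 26 mm across) standing on its middle, from 18 to 64 mm above the underside; about 0.25 kg. Origin: centre of the underside; z along the hub, up.
- wheel_wide_centre (a point): The centre of the widest wheel, on its axis 32 mm above its underside. The part of the hub free to grip lies from 14 mm below to 32 mm above this point.
- wheel_middle_centre (a point): The same point (on the axis, 32 mm above the underside) of the wheel 80 mm across; otherwise alike, with the same hub. Not to be moved.
- wheel_small_centre (a point): The same point of the wheel 66 mm across; otherwise alike, with the same hub. Not to be moved.
- pen: Low square wooden pen, 232 x 232 mm outside, floor 6 mm thick, walls 8 mm thick and 24 mm high, fixed to the table. Three wheels and the dome lie in it in a square of about 106 mm between neighbours' centres, in any order. Origin: centre of the underside; x and y along the walls.
- gate (a joint): The pen's little hinged wooden gate, 108 mm wide, in the pen's +x wall; 0 = shut, grows as it opens (rad). Leave it shut.
- dome: Turquoise resin half-dome, 70 mm across, 34 mm high, lying in the pen. Origin: centre of the underside. Not to be moved.
- caliper: Bench caliper, fixed to the table: a grey base 150 mm wide (its x) and 290 mm long (its y, from -180 to +110 mm), with a flat bed 15 mm above the table. A steel rail runs along each side, inner faces at x = -62 and +62 mm, 12 mm higher than the bed. The wheel lies on the bed between the rails, between the anvil (at +y) and the sliding jaw (at -y). Origin: underside, on the middle line; the jaw slides along +y to shut.
- anvil: The caliper's fixed steel jaw block at the +y end, 70 mm wide, top 48 mm above the table. Its flat face looks to -y at y = +75 mm in the caliper's frame. This entry's frame coincides with the caliper's.
- jaw (a joint): Travel of the sliding jaw (m): 0 = fully open, grows as it slides towards the anvil, up to 0.130. With the measuring face not pressed, the gap between the face and the anvil is 165 mm minus this value. The jaw rubs with about 10 N and stays where it is left. The block is 50 mm long and 80 mm high, and the measuring face stands 14 mm in front of it.
- jaw_grip (a point): Point in the middle of the sliding jaw's upright square black grip, 105 mm above the table. The grip is 26 x 26 mm, square to the caliper, and stands free from 80 to 125 mm above the table. The unpressed measuring face lies 47 mm ahead (caliper +y) of this point.
- face (a joint): How far the jaw's sprung measuring face (steel plate 60 mm wide, from 17 to 53 mm above the table) has sunk back towards the jaw block, m: 0 = fully out, 0.014 = bottomed. It starts to give at 3 N and gains 0.4 N per mm; half-way is 0.007.
- stand: Pewter stand, 80 mm across and 85 mm high, upright at the back. Not to be moved.
- tube: Aluminium tube, 60 mm across, 130 mm high, standing upright at the back. Not to be moved.
- jar: Glass jar with a steel lid, 68 mm across, 85 mm high, at the back. Not to be moved.
Not all that is in view belongs to the job. What is shaped like the wheel_wide but green is not meant.

How it is judged:
On the way, in this order (a step that is already met when the one before it is completed fails the run):
1. the widest wheel lies flat on the caliper's bed between the jaws, let go, the face not yet pressed (z of wheel_wide_centre in the frame of caliper between 0.042 and 0.052 m and x of wheel_wide_centre in the frame of caliper between -0.018 and 0.018 m and angle between wheel_wide_centre's own z axis and vertical below 0.08 rad and y of wheel_wide_centre in the frame of caliper between -0.09 and 0.032 m and contact force between the fingers and wheel_wide below 0.05 N and value of joint face below 0.002 m), for 0.2 s.
2. the jaw nips the wheel against the anvil: the measuring face is sunk 3 to 11 mm (z of wheel_wide_centre in the frame of caliper between 0.042 and 0.052 m and x of wheel_wide_centre in the frame of caliper between -0.018 and 0.018 m and angle between wheel_wide_centre's own z axis and vertical below 0.08 rad and y of wheel_wide_centre in the frame of caliper between -0.09 and 0.032 m and value of joint face between 0.003 and 0.011 m and contact force between anvil and wheel_wide above 0.5 N), for 0.2 s.
At the end, for the whole second after the job is handed in: Widest wheel flat (0.08 rad) on the bed, within 18 mm of its middle line, on the anvil with over 0.5 N; face sunk 3 to 11 mm; wheel and jaw at rest, let go; gate under 0.2 rad; other wheels, dome, stand, tube and jar within 30 mm of their starts (all of step 2 and contact force between the fingers and wheel_wide below 0.05 N and linear speed of wheel_wide below 0.01 m/s and velocity of joint jaw between -0.003 and 0.003 m/s and value of joint gate below 0.2 rad and distance of each of wheel_middle_centre, wheel_small_centre, dome, stand, tube, jar from where it was at the start of the episode below 0.03 m); the robot touches nothing.
It fails at once if the measuring face is bottomed (sunk more than 13.2 mm) (value of joint face above 0.0132 m).
It fails at once if the wheel is dropped: it moves faster than 0.6 m/s (a fall of about 18 mm) while not held (linear speed of wheel_wide above 0.6 m/s and contact force between the fingers and wheel_wide below 0.05 N).
It fails at once if another wheel, the dome, stand, tube or jar is displaced by more than 30 mm, or the gate opened by more than 0.2 rad (distance of any of wheel_middle_centre, wheel_small_centre, dome, stand, tube, jar from where it was at the start of the episode above 0.03 m or value of joint gate above 0.2 rad).
It also fails if it takes over 50 s, if anything falls off the work surface, if the arm or the gripper's body presses on something with over 40 N, if the wrist force passes 120 N, or if a joint passes its speed limit or range.

## Robot

A 6-joint arm with a two-finger parallel gripper is mounted at the origin on the work surface. World frame = base frame: x ahead of the robot, y to its left, z up, the work surface at z = 0. Lengths are in m, angles in rad, forces in N, time in s.
With the tool pointing down it reaches from about 0.25 to 0.725 m from the base axis. Payload 4 kg.
Tool frame: the origin (TCP) lies midway between the tips of the shut fingers; the grasp point (between the pads) lies 19 mm behind it; z points along the fingers, y is the direction in which the jaws open and shut (so a half turn about z gives the same grasp; the last joint's range is limited). The gripper opens to 85 mm and grips with 20 to 120 N. Pads are 22 mm wide; open, the fingers measure 114 mm over their backs; the gripper's body (76 mm by 85 mm) begins 54 mm behind the grasp point. The pads swing forward as they close: fully open they stand 13 mm farther back than shut.
Start: joints at [1.337, 0.241, 0.005, 1.335, 0, 1.571], TCP at [0.116, 0.486, 0.231] pointing down, gripper open.
Joint ranges: [-2.72, 2.72], [-1.05, 1.87], [-1.09, 1.28], [-1.99, 2.15], [-1.42, 1.44], [-3.14, 3.14]. Speed limits (rad/s): [2.79, 2.79, 3.14, 3.14, 3.14, 3.14].

## Interface

Orientations are given as a unit quaternion [x, y, z, w].
In Python, from workcell import monitor, cams, order gives the robot as it stands.
- The arm moves only by the tool send_rows, never from a script. Its argument "moves" is a list of rows, each a list of 4 numbers: the shift along the tool's x, y, z as a fraction of full scale, then the turn about the tool's z as a fraction of full scale. A call has 1 to 20 rows; each row shifts and turns the commanded pose from where the row before left it, along the tool's axes as they then stand; what a row does not reach is not made up. Full scale, the value 1, is 100 cm for a shift and 0.1 rad for a turn. A row lasts 1/10 s, in which the tool goes at most 50 mm and 8.59 degrees, less where a joint would pass 70% of its speed; a pose out of reach is approached as far as the arm can. A call with a number of a shift or a turn outside -1 to 1 is refused whole. A call with a gripper value outside its range is refused whole. "claw" is the gripper's target within -1 to 1 (fully open at 1, half-way at 0, shut at -1), set as the call begins (left out, the last holds). The fingers move at their own pace and stop on an object; the grip force is fixed at half the most. Time passes only in rows, so rows that do not move let the fingers close. It gives the time, the measured TCP pose, the force and the opening at its end, in the units of the state.
- monitor.get_obs(): the state, without advancing time (a new reading comes with each control period).
- cams.camera(name): name is "scene" or "top" or "wrist"; returns (picture, depth): 400x640x3 uint8, blue, green, red; 400x640 float32, m along the optical axis (not along the pixel's ray), 0 where there is no reading.
- cams.camera_info(name): a dict with "intrinsics" (3x3 intrinsics, pixels), "T" (4x4, takes a point from camera to world coordinates); the wrist camera has in their place "mount" (4x4, takes a point from camera to tool coordinates, whose origin is the TCP and whose axes are the flange's). Camera axes: x right, y up, looking along -z (the intrinsics and any distortion apply to the point x, -y, -z); pixel columns grow to the right and rows downward; lengths in m; the calibration is good to about 2 mm. The wrist camera is an equidistant fisheye: a pixel r from the principal point sees the ray r / f radians off the axis. A picture is of the moment at which its call begins: read the wrist's pose just before it. camera_info takes no time and is no camera call.
- order.job_done(): hands the job in, once; it reports no verdict.
The state is a dict: "clock": time; "joint_pos": joint angles; "joint_vel": joint speeds; "tau": joint torques, N m; "eef_pos": TCP position; "tool_rot": TCP orientation; "ft_force": force on the tool from outside, world axes, zero at the start; "ft_torque": the same for the moment, N m; "grip_width": finger opening in m.
Only numpy, scipy, OpenCV 4.12 (cv2) and the standard library are available. Lean on these libraries where they do the work, as an engineer would, in place of code of your own. Each camera call takes 0.05 s, during which the arm holds its last target.

## Working session

There is one attempt and no reset: what is moved stays moved. The work goes in short steps, Python scripts to look and compute and a tool call to move; the robot and the scene stay as the last step left them, time stands still between calls to the robot, and variables do not carry over. Pictures are saved under pics/ and viewed, and the job is handed in when it is done.

Besides the shell and the picture viewer there is one more tool, called by a JSON object that holds its "op" and its "data", one argument or row to a line. send_rows: Moves the arm, as the interface text tells. Its arguments: {"type":"object","properties":{"moves":{"type":"array","items":{"type":"array","items":{"type":"number","minimum":-1,"maximum":1}}},"claw":{"type":"number"}},"required":["moves"]}

```bash
mkdir -p pics
cat > h.py <<'E'
import numpy as np, cv2
from workcell import monitor, cams, order
E
python3 - <<'E'
from h import *
o=monitor.get_obs()
print(o)
for n in ("scene","top"):
    p,d=cams.camera(n); cv2.imwrite(f"pics/{n}0.png",p); np.savez(f"{n}0.npz",p=p,d=d)
for n in("scene","top","wrist"): print(n,cams.camera_info(n))
E
```

```text
{'clock': 0.0, 'joint_pos': array([ 1.33696772e+00,  2.41399999e-01,  3.70631888e-03,  1.33519068e+00,
       -4.12354094e-06,  1.57078196e+00]), 'joint_vel': array([ 9.50213915e-04, -1.10767226e-03,  3.55263063e-04, -1.43037944e-03,
       -2.99571790e-05,  1.74512961e-04]), 'tau': array([-7.83822748e-05, -3.72316182e+01,  2.52408582e+01,  1.68150914e-02,
       -9.78911135e-05,  2.04432247e-06]), 'eef_pos': array([0.11570537, 0.48577297, 0.2304126 ]), 'tool_rot': array([ 1.16640935e-01,  9.93173601e-01, -1.03712647e-03, -1.19742043e-04]), 'ft_force': array([-0.553126  , -1.29377195,  0.13653941]), 'ft_torque': array([ 0.0124363 ,  0.01718991, -0.01429261]), 'grip_width': 0.0853568670355322}
scene {'intrinsics': array([[463.85094042,   0.        , 320.13346103],
       [  0.        , 463.85094042, 196.12632072],
       [  0.        ,   0.        ,   1.        ]]), 'T': array([[-0.82555839, -0.42890427,  0.3667349 ,  0.91751583],
       [ 0.56424925, -0.63743254,  0.5246928 ,  0.52058666],
       [ 0.00872578,  0.64009443,  0.76824669,  0.84813914],
       [ 0.        ,  0.        , 
[... 376 characters left out ...]
,
       [ 1.50495203e-03,  1.55709784e-01,  9.87801700e-01,
         1.21955123e+00],
       [ 0.00000000e+00,  0.00000000e+00,  0.00000000e+00,
         1.00000000e+00]])}
wrist {'intrinsics': array([[309.70691629,   0.        , 323.01397182],
       [  0.        , 309.70691629, 200.17365985],
       [  0.        ,   0.        ,   1.        ]]), 'mount': array([[ 2.43956047e-04,  9.63244485e-01,  2.68626139e-01,
         6.84722718e-02],
       [ 9.99999968e-01, -2.52974363e-04, -1.04189302e-06,
        -7.12537465e-04],
       [ 6.69519286e-05,  2.68626131e-01, -9.63244516e-01,
        -1.42201840e-01],
       [ 0.00000000e+00,  0.00000000e+00,  0.00000000e+00,
         1.00000000e+00]])}
```

View pics/scene0.png

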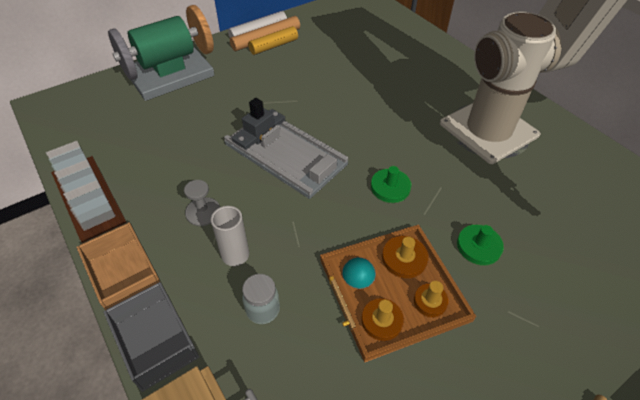

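View pics/top0.png

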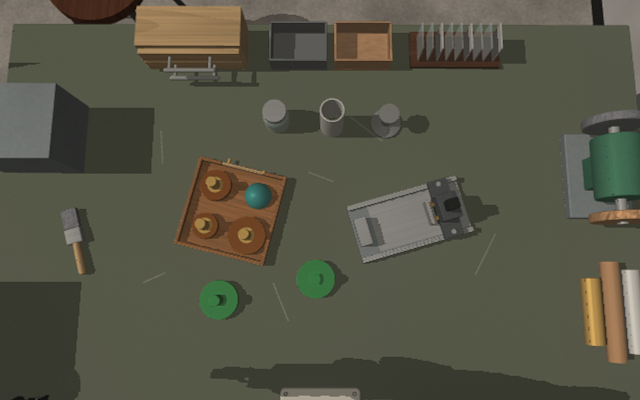

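```bash
cat >> h.py <<'E'
def ray_plane(n,u,v,z,I=None):
    I=I or cams.camera_info(n);K=I["intrinsics"];T=I["T"]
    d=np.array([(u-K[0,2])/K[0,0],-(v-K[1,2])/K[1,1],-1.]);d=T[:3,:3]@d;o=T[:3,3]
    return o+d*(z-o[2])/d[2]
def proj(n,P):
    I=cams.camera_info(n);K=I["intrinsics"];T=I["T"]
    c=T[:3,:3].T@(np.array(P)-T[:3,3]);return K[0,0]*c[0]/-c[2]+K[0,2],K[1,1]*-c[1]/-c[2]+K[1,2]
def cloud(n,d):
    I=cams.camera_info(n);K=I["intrinsics"];T=I["T"]
    v,u=np.mgrid[:400,:640];c=np.stack([(u-K[0,2])/K[0,0]*d,-(v-K[1,2])/K[1,1]*d,-d],-1)
    return c@T[:3,:3].T+T[:3,3]
E
python3 - <<'E'
from h import *
for n,(r1,r2) in {"top":((160,150,150,130),(335,165,150,110)),"scene":((310,215,180,150),(215,90,140,110))}.items():
    z=np.load(n+"0.npz");p,d=z["p"],z["d"];X=cloud(n,d);X[d==0]=np.nan
    hsv=cv2.cvtColor(p,cv2.COLOR_BGR2HSV)
    for i,(x,y,w,h) in enumerate((r1,r2)):
        c=cv2.resize(p[y:y+h,x:x+w],None,fx=4 if i==0 else 5,fy=4 if i==0 else 5,interpolation=cv2.INTER_CUBIC)
        cv2.imwrite(f"pics/{n}_c{i}.png",c)
    # clusters by height
    if n=="top":
      for nm,(x,y,w,h),zl,zh in (("hubs",r1,.06,.08),("grip",r2,.115,.135),("block",r2,.07,.09),("anvil",r2,.04,.056),("bed",r2,.010,.018)):
        m=np.zeros((400,640),np.uint8);s=X[y:y+h,x:x+w,2];m[y:y+h,x:x+w]=((s>zl)&(s<zh))
        k,l,st,ce=cv2.connectedComponentsWithStats(m)
        for j in range(1,k):
            if st[j,4]>15: q=X[l==j]; print(nm,st[j],ce[j].round(1),q.mean(0).round(4),np.median(q[:,2]).round(4))
E
```

```text
hubs [205 177  12  11  93] [210.4 181.7] [0.5937 0.2722 0.0695] 0.0697
hubs [194 219  12  11  92] [199.4 223.5] [0.4902 0.2948 0.0698] 0.0701
hubs [238 229  11  11  92] [242.7 233.7] [0.4657 0.1891 0.0697] 0.0703
grip [446 197  14  13 134] [452.8 203. ] [ 0.533  -0.3077  0.1242] 0.1245
block [435 191  28  31 411] [446.8 206.6] [ 0.5311 -0.3047  0.0796] 0.0796
anvil [424 178  40  61 771] [442.1 209.4] [ 0.5292 -0.3015  0.0453] 0.0446
anvil [353 217  20  30 346] [362.4 231.4] [ 0.4735 -0.1022  0.0481] 0.0482
bed [447 181  23  48 253] [459.6 204.9] [ 0.545  -0.3542  0.0149] 0.0149
bed [ 347  189   95   70 3041] [395.3 223. ] [ 0.4982 -0.1886  0.0148] 0.015
bed [430 207   5  10  20] [432.2 211.6] [ 0.5275 -0.2836  0.0146] 0.0143
```

View pics/top_c0.png

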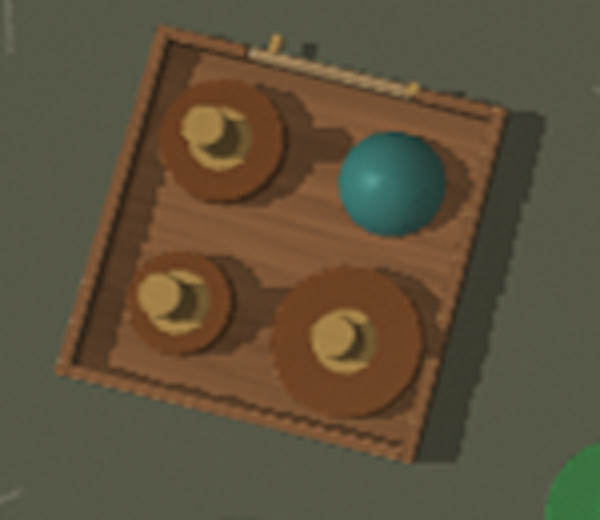

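View pics/top_c1.png

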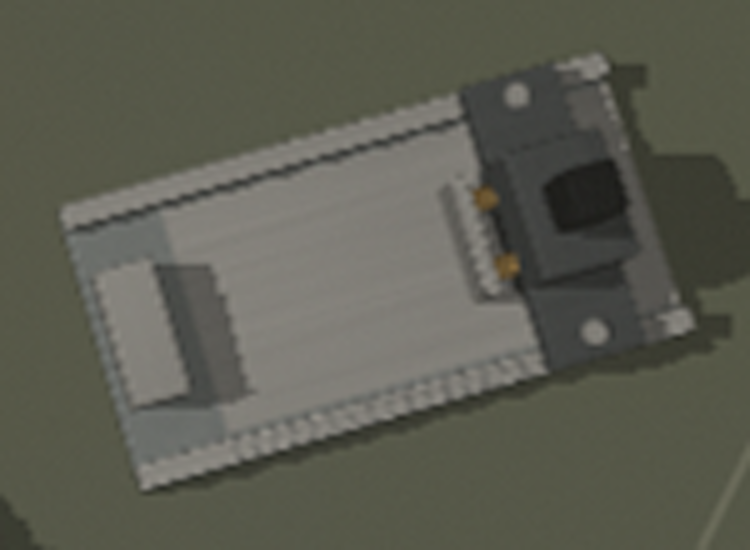

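View pics/scene_c1.png

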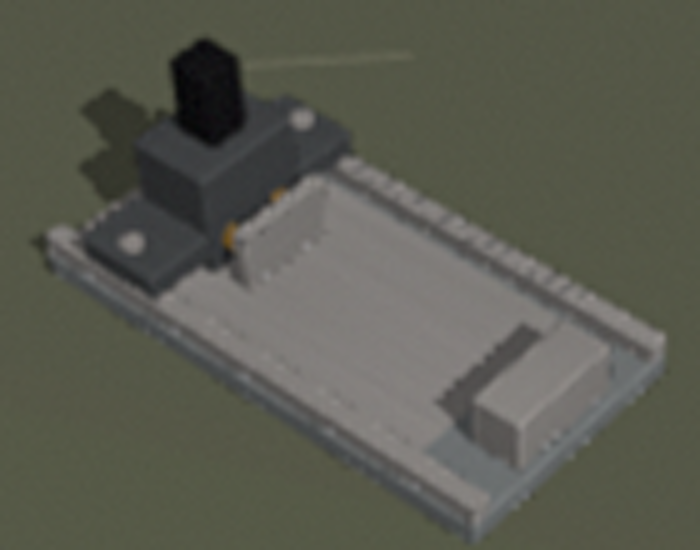

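Run:
```python
from h import *
z=np.load("top0.npz");p,d=z["p"],z["d"];X=cloud("top",d)
def sel(x,y,w,h,zl,zh):
    Q=X[y:y+h,x:x+w].reshape(-1,3);return Q[(Q[:,2]>zl)&(Q[:,2]<zh)]
A=sel(345,205,40,50,.044,.054);G=sel(440,190,30,25,.118,.13);R=sel(335,165,150,110,.022,.03);B=sel(340,165,140,110,.008,.2)
F=sel(420,190,40,40,.048,.058)
for nm,Q in (("anvil",A),("grip",G),("rails",R),("whole",B),("face",F)):
    r=cv2.minAreaRect((Q[:,:2]*1000).astype(np.float32)); print(nm,len(Q),np.round(r[0],1),np.round(r[1],1),round(r[2],2))
# pen
W=sel(170,150,120,120,.018,.03);r=cv2.minAreaRect((W[:,:2]*1000).astype(np.float32));print("pen",r)
W=sel(170,150,120,120,.019,.034)
```

```text
anvil 325 [ 474.2 -102.5] [69.9 30.5] 15.74
grip 124 [ 533.7 -309.1] [25.9 26.6] 14.35
rails 857 [ 508.9 -222.2] [148.2 289.4] 16.13
whole 6686 [ 502.9 -222.1] [204.9 309. ] 5.79
face 121 [ 518.5 -289.6] [107.9  56.5] 35.54
pen ((535.6710815429688, 230.393798828125), (233.11026000976562, 242.8188934326172), 76.00057220458984)
```

Run:
```python
from h import *
for n in("top","scene"):
    z=np.load(n+"0.npz");X=cloud(n,z["d"])
    for nm,c,zl,zh in (("hub",(.468,.189),.063,.078),("grip",(.533,-.308),.119,.131)):
        m=(np.hypot(X[...,0]-c[0],X[...,1]-c[1])<.035)&(X[...,2]>zl)&(X[...,2]<zh)
        Q=X[m]; r=cv2.minAreaRect((Q[:,:2]*1000).astype(np.float32)) if nm=="grip" else cv2.minEnclosingCircle((Q[:,:2]*1000).astype(np.float32))
        print(n,nm,len(Q),Q.mean(0).round(4),np.median(Q[:,2]),r)
    print(n,"proj",proj(n,(.467,.189,.07)))
    m=(np.hypot(X[...,0]-.467,X[...,1]-.189)<.06)&(X[...,2]>.021)&(X[...,2]<.028)
    print("disc",m.sum(),cv2.minEnclosingCircle((X[m][:,:2]*1000).astype(np.float32)), np.median(X[m][:,2]))
q=np.array([-.9728,.2317]);o=monitor.get_obs()
def totool(P):
    d=np.array(P)-o["eef_pos"][:2];return d@[-.9728,.2317],d@[.2317,.9728]
print(totool((.466,.189)))
```

```text
top hub 87 [0.4659 0.1894 0.0702] 0.07040898464395018 ((465.8932800292969, 189.73678588867188), 12.755162239074707)
top grip 126 [ 0.5332 -0.3082  0.1247] 0.12471900259536184 ((533.6319580078125, -309.0325622558594), (25.944238662719727, 26.4587459564209), 13.761483192443848)
top proj (np.float64(242.76314530622565), np.float64(233.13303113577754))
disc 946 ((459.46954345703125, 182.9479522705078), 57.020721435546875) 0.024340157061647827
scene hub 125 [0.4667 0.1897 0.0693] 0.06941817218396895 ((464.8330383300781, 189.09938049316406), 14.558432579040527)
scene grip 88 [ 0.5341 -0.3077  0.1238] 0.12393413576699358 ((533.553466796875, -309.15521240234375), (29.30272674560547, 25.831378936767578), 19.41488265991211)
scene proj (np.float64(408.26959601457645), np.float64(242.40738907619425))
disc 1204 ((459.7481384277344, 183.29547119140625), 56.75497055053711) 0.024043349548865944
(np.float64(-0.40953436187811576), np.float64(-0.20762202496347987))
```

{"op": "send_rows", "data": {
  "moves": [
    [-0.029, -0.0148, 0, 0],
    [-0.029, -0.0148, 0, 0],
    [-0.029, -0.0148, 0, 0],
    [-0.029, -0.0148, 0, 0],
    [-0.029, -0.0148, 0, 0],
    [-0.029, -0.0148, 0, 0],
    [-0.029, -0.0148, 0, 0],
    [-0.029, -0.0148, 0, 0],
    [-0.029, -0.0148, 0, 0],
    [-0.029, -0.0148, 0, 0],
    [-0.029, -0.0148, 0, 0],
    [-0.029, -0.0148, 0, 0],
    [-0.029, -0.0148, 0, 0],
    [-0.029, -0.0148, 0, 0],
    [0, 0, 0, 0],
    [0, 0, 0, 0]
  ],
  "claw": 1
}}

```text
clock: 1.7
eef_pos: [0.4627, 0.1902, 0.2306]
tool_rot: [0.118, 0.993, -0.0, -0.001]
ft_force: [-0.8, 0.3, -0.5]
grip_width: 0.0856
```

{"op": "send_rows", "data": {
  "moves": [
    [-0.0034, 0, 0.03, 0],
    [0, 0, 0.03, 0],
    [0, 0, 0.03, 0],
    [0, 0, 0.03, 0],
    [0, 0, 0.02, 0],
    [0, 0, 0, 0],
    [0, 0, 0, 0]
  ]
}}

```text
clock: 2.4
eef_pos: [0.4654, 0.1906, 0.0916]
tool_rot: [0.116, 0.993, -0.0, -0.0]
ft_force: [-0.7, 0.9, -0.1]
grip_width: 0.0853
```

Run:
```python
from h import *
print(monitor.get_obs()["eef_pos"])
p,d=cams.camera("wrist");cv2.imwrite("pics/w1.png",p)
```

```text
[0.46539946 0.19064251 0.09158585]
```

View pics/w1.png

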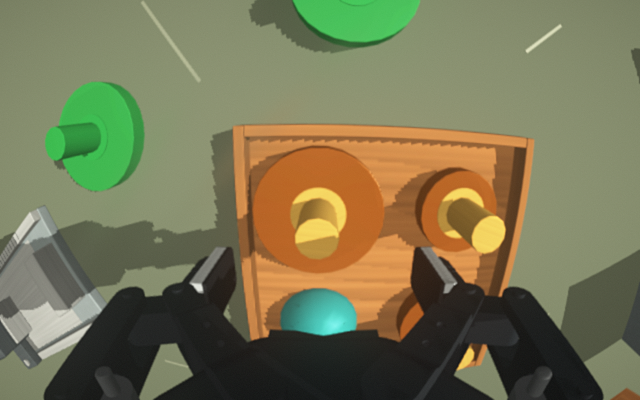

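```bash
cat >> h.py <<'E'
from scipy.spatial.transform import Rotation as Ro
def wrist_pt(u,v,z,o):
    I=cams.camera_info("wrist");K=I["intrinsics"];M=I["mount"]
    a,b=u-K[0,2],v-K[1,2];r=np.hypot(a,b);t=r/K[0,0]
    d=np.array([np.sin(t)*a/r,-np.sin(t)*b/r,-np.cos(t)])
    R=Ro.from_quat(o["tool_rot"]).as_matrix()
    dw=R@M[:3,:3]@d;ow=R@M[:3,3]+o["eef_pos"];return ow+dw*(z-ow[2])/dw[2]
E
python3 - <<'E'
from h import *
o=monitor.get_obs()
p=cv2.imread("pics/w1.png")
hsv=cv2.cvtColor(p,cv2.COLOR_BGR2HSV)
print(hsv[240,317],hsv[215,317],hsv[200,300])
m=cv2.inRange(hsv,(20,140,190),(35,255,255));k,l,s,c=cv2.connectedComponentsWithStats(m)
for j in range(1,k):
    if s[j,4]>200: print(s[j],c[j])
print(wrist_pt(317,239.5,.07,o), wrist_pt(317,239.5,.07,o)-o["eef_pos"])
E
```

```text
[ 20 169 184] [ 19 170 171] [ 24 151 247]
[ 293  188   53   56 1700] [321.29294118 216.37235294]
[443 188  40  20 370] [464.2972973  195.85135135]
[472 215  33  38 942] [488.03927813 234.007431  ]
[0.46625148 0.18657444 0.07      ] [-5.49520997e-05 -4.24848458e-03 -2.23642688e-02]
```

{"op": "send_rows", "data": {
  "moves": [
    [0, -0.002, 0.02, 0],
    [0, 0, 0.02, 0],
    [0, 0, 0.01, 0],
    [0, 0, 0.01, 0],
    [0, 0, 0, 0],
    [0, 0, 0, 0]
  ]
}}

```text
clock: 3.05
eef_pos: [0.4661, 0.1883, 0.0319]
tool_rot: [0.117, 0.993, 0.0, 0.0]
ft_force: [0.2, -0.0, 0.0]
grip_width: 0.085
```

{"op": "send_rows", "data": {
  "moves": [
    [0, 0, 0, 0],
    [0, 0, 0, 0],
    [0, 0, 0, 0],
    [0, 0, 0, 0],
    [0, 0, 0, 0],
    [0, 0, 0, 0],
    [0, 0, 0, 0],
    [0, 0, 0, 0],
    [0, 0, 0, 0],
    [0, 0, 0, 0]
  ],
  "claw": -1
}}

```text
clock: 4.05
eef_pos: [0.4659, 0.1879, 0.0318]
tool_rot: [0.117, 0.993, -0.0, 0.0]
ft_force: [-0.2, -0.7, 5.8]
grip_width: 0.0249
```

{"op": "send_rows", "data": {
  "moves": [
    [0, 0, -0.005, 0],
    [0, 0, -0.01, 0],
    [0, 0, -0.02, 0],
    [0, 0, -0.02, 0],
    [0, 0, -0.03, 0],
    [0, 0, -0.03, 0],
    [0, 0, -0.02, 0],
    [0, 0, 0, 0],
    [0, 0, 0, 0],
    [0, 0, 0, 0]
  ]
}}

```text
clock: 5.05
eef_pos: [0.4644, 0.1876, 0.1647]
tool_rot: [0.117, 0.993, -0.001, -0.001]
ft_force: [-1.0, 0.8, -2.1]
grip_width: 0.0248
```

Run:
```python
from h import *
o=monitor.get_obs();print(o["eef_pos"],o["tool_rot"],o["ft_force"],o["grip_width"])
p,d=cams.camera("wrist");cv2.imwrite("pics/w2.png",p)
q,d=cams.camera("scene");cv2.imwrite("pics/s2.png",q);np.savez("s2.npz",d=d)
q,d=cams.camera("top");cv2.imwrite("pics/t2.png",q);np.savez("t2.npz",d=d)
```

```text
[0.46443829 0.1875989  0.1646781 ] [ 1.16617255e-01  9.93175593e-01 -7.53527678e-04 -1.44545095e-03] [-0.95231559  0.8094518  -2.08012602] 0.024757684626202224
```

View pics/w2.png

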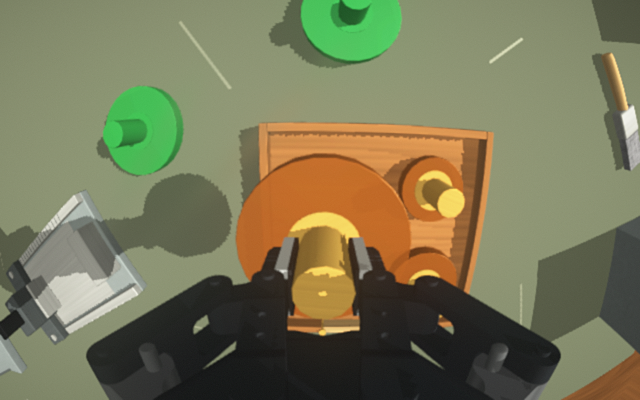

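View pics/s2.png

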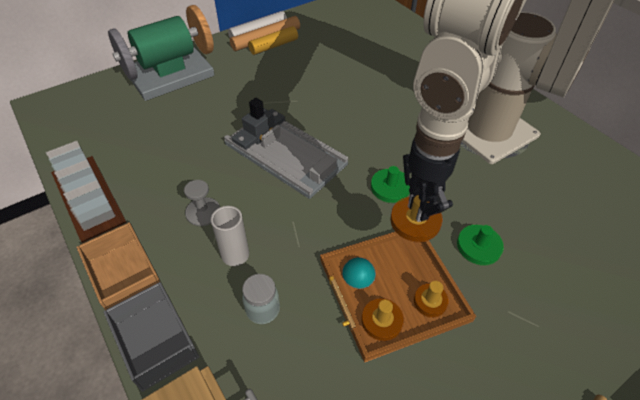

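```bash
cat >> h.py <<'E'
def plane(n,c,r,zl,zh,d):
    X=cloud(n,d);m=(d>0)&(np.hypot(X[...,0]-c[0],X[...,1]-c[1])<r)&(X[...,2]>zl)&(X[...,2]<zh)
    Q=X[m]; 
    for _ in range(3):
        A=np.c_[Q[:,:2]-np.array(c),np.ones(len(Q))];s=np.linalg.lstsq(A,Q[:,2],rcond=None)[0];e=Q[:,2]-A@s;Q=Q[abs(e)<.004]
    return len(Q),s,cv2.minEnclosingCircle((Q[:,:2]*1000).astype(np.float32))
E
python3 - <<'E'
from h import *
for n,f in(("scene","s2"),("top","t2")):
    print(plane(n,(.466,.188),.055,.145,.17,np.load(f+".npz")["d"]))
E
```

```text
(1113, array([-0.00809799, -0.0010844 ,  0.15672393]), ((464.93475341796875, 189.5570526123047), 48.3355598449707))
(465, array([-0.00642369,  0.00347198,  0.15688253]), ((464.69189453125, 189.3711395263672), 47.760887145996094))
```

{"op": "send_rows", "data": {
  "moves": [
    [-0.003, -0.01, 0, 0],
    [-0.0066, -0.02, 0, 0],
    [-0.0083, -0.025, 0, 0],
    [-0.0083, -0.025, 0, 0],
    [-0.0083, -0.025, 0, 0],
    [-0.0083, -0.025, 0, 0],
    [-0.0083, -0.025, 0, 0],
    [-0.0083, -0.025, 0, 0],
    [-0.0083, -0.025, 0, 0],
    [-0.0083, -0.025, 0, 0],
    [-0.0083, -0.025, 0, 0],
    [-0.0083, -0.025, 0, 0],
    [-0.0083, -0.025, 0, 0],
    [-0.0083, -0.025, 0, 0],
    [-0.0066, -0.02, 0, 0],
    [-0.0005, -0.001, 0, 0],
    [0, 0, 0, 0],
    [0, 0, 0, 0]
  ]
}}

```text
clock: 7.0
eef_pos: [0.4969, -0.1799, 0.166]
tool_rot: [0.117, 0.993, 0.0, -0.001]
ft_force: [0.2, -0.4, -2.5]
grip_width: 0.0246
```

{"op": "send_rows", "data": {
  "moves": [
    [0, 0, 0, -0.8],
    [0, 0, 0, -0.9],
    [0, 0, 0, -0.9],
    [0, 0, 0, -0.9],
    [0, 0, 0, -0.9],
    [0, 0, 0, -0.75],
    [0, 0, 0, 0],
    [0, 0, 0, 0]
  ]
}}

```text
clock: 7.8
eef_pos: [0.4974, -0.1796, 0.1663]
tool_rot: [-0.14, 0.99, 0.0, -0.0]
ft_force: [1.2, -0.5, -2.4]
grip_width: 0.0248
```

Run:
```python
from h import *
o=monitor.get_obs();print(o["eef_pos"],o["tool_rot"],o["ft_force"],o["grip_width"],o["joint_pos"].round(3))
R=Ro.from_quat(o["tool_rot"]).as_matrix();print(R.round(3))
q,d=cams.camera("scene");cv2.imwrite("pics/s3.png",q)
print(plane("scene",o["eef_pos"][:2],.055,.145,.17,d))
q,d=cams.camera("top");cv2.imwrite("pics/t3.png",q)
print(plane("top",o["eef_pos"][:2],.055,.145,.17,d))
```

```text
[ 0.49737682 -0.17961458  0.16632245] [-1.39963335e-01  9.90156682e-01  6.85007265e-05 -7.00761173e-05] [ 1.19638395 -0.52352621 -2.39985839] 0.02475537876605356 [-0.347  0.334 -0.04   1.197  0.    -0.627]
[[-0.961 -0.277 -0.   ]
 [-0.277  0.961  0.   ]
 [ 0.     0.    -1.   ]]
(670, array([-0.0090609 , -0.01514969,  0.15833013]), ((498.53582763671875, -176.06410217285156), 48.65565490722656))
(253, array([ 0.00908004, -0.0140867 ,  0.1588832 ]), ((499.88116455078125, -160.93124389648438), 44.625553131103516))
```

View pics/s3.png

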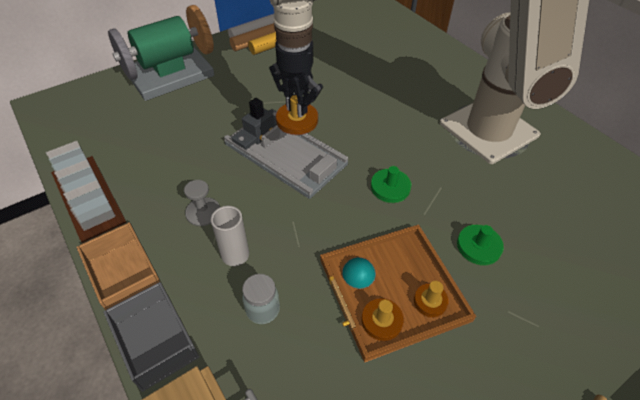

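{"op": "send_rows", "data": {
  "moves": [
    [0.002, 0, 0.01, 0],
    [0, 0, 0.02, 0],
    [0, 0, 0.02, 0],
    [0, 0, 0.02, 0],
    [0, 0, 0.02, 0],
    [0, 0, 0.015, 0],
    [0, 0, 0.01, 0],
    [0, 0, 0.005, 0],
    [0, 0, 0, 0],
    [0, 0, 0, 0],
    [0, 0, 0, 0]
  ]
}}

```text
clock: 9.0
eef_pos: [0.4963, -0.1812, 0.0472]
tool_rot: [-0.14, 0.99, -0.0, 0.001]
ft_force: [0.0, 0.3, -1.7]
grip_width: 0.0246
```

{"op": "send_rows", "data": {
  "moves": [
    [0, 0, 0.002, 0],
    [0, 0, 0.002, 0],
    [0, 0, 0, 0],
    [0, 0, 0, 0],
    [0, 0, 0, 0]
  ]
}}

```text
clock: 9.5
eef_pos: [0.4956, -0.1809, 0.0424]
tool_rot: [-0.14, 0.99, -0.0, 0.0]
ft_force: [0.7, -0.3, -2.9]
grip_width: 0.0245
```

{"op": "send_rows", "data": {
  "moves": [
    [0, 0, 0.001, 0],
    [0, 0, 0, 0],
    [0, 0, 0, 0]
  ]
}}

```text
clock: 9.8
eef_pos: [0.4955, -0.1809, 0.0412]
tool_rot: [-0.14, 0.99, 0.0, -0.0]
ft_force: [0.5, -0.4, -2.0]
grip_width: 0.0248
```

{"op": "send_rows", "data": {
  "moves": [
    [0, 0, 0.001, 0],
    [0, 0, 0, 0],
    [0, 0, 0, 0]
  ]
}}

```text
clock: 10.1
eef_pos: [0.4957, -0.1809, 0.0408]
tool_rot: [-0.14, 0.99, -0.0, 0.0]
ft_force: [-1.0, 0.9, 2.5]
grip_width: 0.0243
```

{"op": "send_rows", "data": {
  "moves": [
    [0, 0, 0, 0],
    [0, 0, 0, 0],
    [0, 0, 0, 0],
    [0, 0, 0, 0],
    [0, 0, 0, 0],
    [0, 0, 0, 0],
    [0, 0, 0, 0]
  ],
  "claw": 0.1
}}

```text
clock: 10.8
eef_pos: [0.4955, -0.1809, 0.0403]
tool_rot: [-0.14, 0.99, 0.0, -0.0]
ft_force: [-0.2, -0.8, -0.5]
grip_width: 0.0465
```

Run:
```python
from h import *
o=monitor.get_obs();print(o["eef_pos"],o["ft_force"],o["grip_width"])
p,d=cams.camera("wrist");cv2.imwrite("pics/w4.png",p)
```

```text
[ 0.4955261  -0.1809154   0.04027494] [-0.17377571 -0.83730938 -0.48471508] 0.04652961196587358
```

View pics/w4.png

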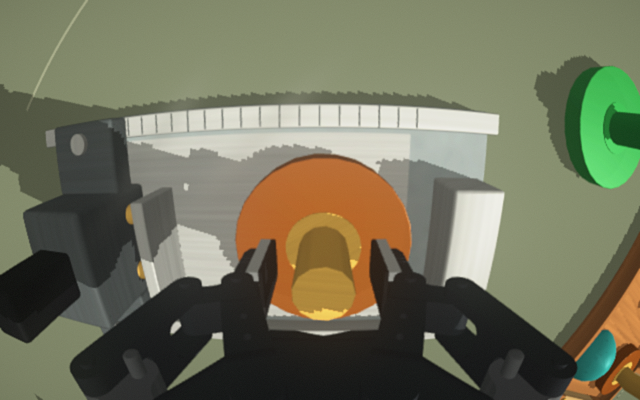

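{"op": "send_rows", "data": {
  "moves": [
    [0, 0, -0.01, 0],
    [0, 0, -0.02, 0],
    [0, 0, -0.03, 0],
    [0, 0, -0.03, 0],
    [0, 0, -0.03, 0],
    [0, 0, -0.02, 0],
    [0, 0, 0, 0]
  ]
}}

```text
clock: 11.55
eef_pos: [0.4978, -0.1817, 0.1846]
tool_rot: [-0.14, 0.99, -0.002, 0.004]
ft_force: [-0.1, -0.3, -0.0]
grip_width: 0.0472
```

{"op": "send_rows", "data": {
  "moves": [
    [0, -0.015, 0, 0],
    [0, -0.025, 0, 0],
    [0, -0.025, 0, 0],
    [0, -0.025, 0, 0],
    [0, -0.025, 0, 0],
    [-0.001, -0.0185, 0, 0],
    [0, 0, 0, 0],
    [0, 0, 0, 0],
    [0, 0, 0, 0]
  ],
  "claw": 1
}}

```text
clock: 12.45
eef_pos: [0.5328, -0.3083, 0.1793]
tool_rot: [-0.14, 0.99, 0.001, -0.001]
ft_force: [-0.7, 0.2, -0.2]
grip_width: 0.0851
```

Run:
```python
from h import *
o=monitor.get_obs();print(o["eef_pos"],o["ft_force"],o["grip_width"])
p,d=cams.camera("wrist");cv2.imwrite("pics/w5.png",p)
q,d=cams.camera("scene");cv2.imwrite("pics/s5.png",cv2.resize(q[70:220,200:380],None,fx=4,fy=4))
print(plane("scene",(.4965,-.179),.055,.025,.045,d))
q,d=cams.camera("top");cv2.imwrite("pics/t5.png",cv2.resize(q[150:290,330:490],None,fx=4,fy=4))
print(plane("top",(.4965,-.179),.055,.025,.045,d))
```

```text
[ 0.53280553 -0.308276    0.17929023] [-0.7197015   0.15209521 -0.15341388] 0.08511928356806678
(708, array([ 0.0006488 , -0.00430538,  0.03273498]), ((495.4049072265625, -176.9202423095703), 48.95504379272461))
(907, array([-0.00383606,  0.00500023,  0.03315203]), ((496.1745910644531, -177.35418701171875), 48.032981872558594))
```

View pics/w5.png

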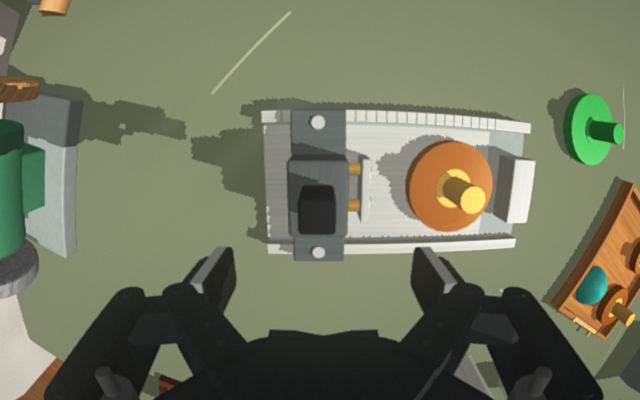

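View pics/s5.png

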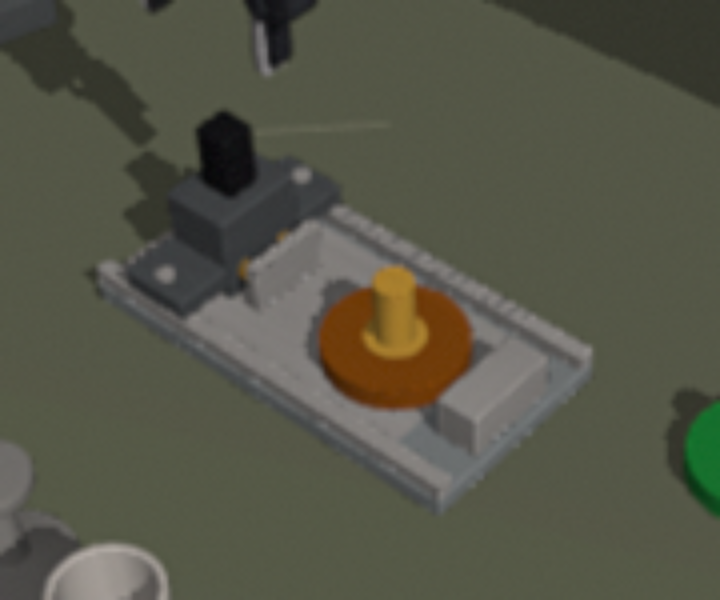

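Run:
```python
from h import *
o=monitor.get_obs();print(wrist_pt(316.5,208,.125,o))
```

```text
[ 0.5267454  -0.31495338  0.125     ]
```

{"op": "send_rows", "data": {
  "moves": [
    [-0.0005, -0.001, 0.02, 0],
    [0, 0, 0.02, 0],
    [0, 0, 0.02, 0],
    [0, 0, 0.015, 0],
    [0, 0, 0.01, 0],
    [0, 0, 0.006, 0],
    [0, 0, 0, 0],
    [0, 0, 0, 0]
  ]
}}

```text
clock: 13.4
eef_pos: [0.5348, -0.3099, 0.0901]
tool_rot: [-0.14, 0.99, -0.0, 0.001]
ft_force: [-0.1, -0.5, 0.9]
grip_width: 0.0854
```

{"op": "send_rows", "data": {
  "moves": [
    [0, 0, 0, 0],
    [0, 0, 0, 0],
    [0, 0, 0, 0],
    [0, 0, 0, 0],
    [0, 0, 0, 0],
    [0, 0, 0, 0],
    [0, 0, 0, 0],
    [0, 0, 0, 0],
    [0, 0, 0, 0]
  ],
  "claw": -1
}}

```text
clock: 14.3
eef_pos: [0.5348, -0.3111, 0.0901]
tool_rot: [-0.14, 0.99, -0.001, 0.001]
ft_force: [0.7, -5.1, 2.1]
grip_width: 0.0256
```

Run:
```python
from h import *
o=monitor.get_obs();print(o["eef_pos"],o["ft_force"],o["grip_width"])
p,d=cams.camera("wrist");cv2.imwrite("pics/w6.png",p)
e=o["eef_pos"][:2]-[.4992,-.1886];print("cal along,lat",e@[-.2773,.9608],e@[.9608,.2773])
```

```text
[ 0.53483129 -0.31114027  0.09010993] [ 0.65654095 -5.08215266  2.08152945] 0.02558425461148479
cal along,lat -0.12761724942445685 0.0002541313800215316
```

View pics/w6.png

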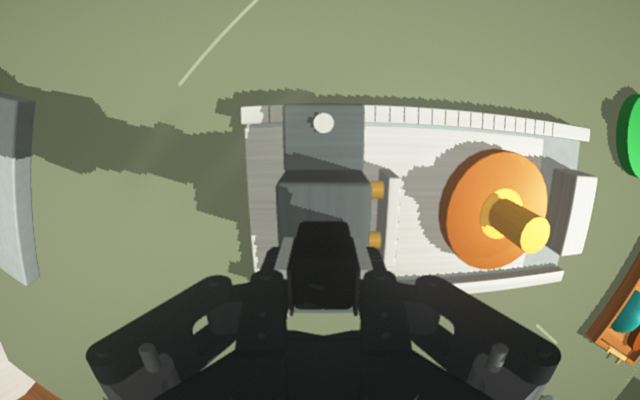

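{"op": "send_rows", "data": {
  "moves": [
    [0, 0.003, 0, 0],
    [0, 0.005, 0, 0],
    [0, 0.005, 0, 0],
    [0, 0.005, 0, 0],
    [0, 0.005, 0, 0],
    [0, 0.005, 0, 0],
    [0, 0.005, 0, 0],
    [0, 0.005, 0, 0],
    [0, 0.004, 0, 0],
    [0, 0.004, 0, 0],
    [0, 0.003, 0, 0],
    [0, 0.003, 0, 0],
    [0, 0.002, 0, 0],
    [0, 0, 0, 0],
    [0, 0, 0, 0]
  ]
}}

```text
clock: 15.85
eef_pos: [0.5202, -0.2607, 0.0901]
tool_rot: [-0.139, 0.99, -0.003, 0.001]
ft_force: [1.7, -9.4, 1.7]
grip_width: 0.0256
```

Run:
```python
from h import *
o=monitor.get_obs();print(o["eef_pos"],o["ft_force"],o["grip_width"])
p,d=cams.camera("wrist");cv2.imwrite("pics/w7.png",p)
e=o["eef_pos"][:2]-[.4992,-.1886];print("cal along,lat",e@[-.2773,.9608],e@[.9608,.2773],"F",o["ft_force"][:2]@[-.2773,.9608])
```

```text
[ 0.52024221 -0.26067038  0.09011662] [ 1.69386524 -9.368738    1.71317839] 0.0256269289110168
cal along,lat -0.07508022572466444 0.0002322376209083317 F -9.471192300198918
```

View pics/w7.png

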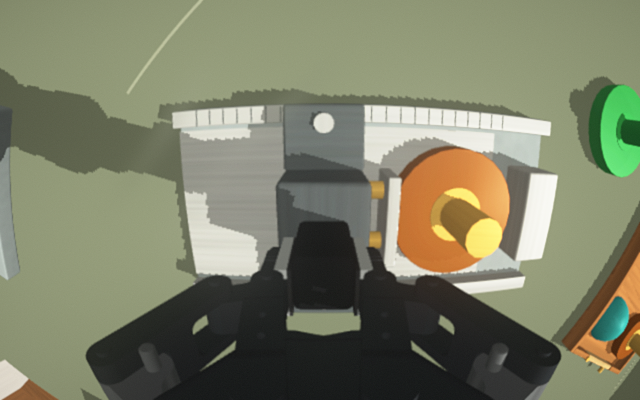

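{"op": "send_rows", "data": {
  "moves": [
    [0, 0.002, 0, 0],
    [0, 0.002, 0, 0],
    [0, 0.002, 0, 0],
    [0, 0.002, 0, 0],
    [0, 0.001, 0, 0],
    [0, 0, 0, 0],
    [0, 0, 0, 0]
  ]
}}

```text
clock: 16.6
eef_pos: [0.5181, -0.2531, 0.0901]
tool_rot: [-0.139, 0.99, -0.004, 0.001]
ft_force: [1.5, -13.1, 0.6]
grip_width: 0.0257
```

```bash
cat > chk.py <<'E'
from h import *
import sys
t=sys.argv[1]
o=monitor.get_obs();print(o["eef_pos"],o["ft_force"],o["grip_width"])
p,d=cams.camera("wrist");cv2.imwrite(f"pics/w{t}.png",p);cv2.imwrite(f"pics/wc{t}.png",cv2.resize(p[140:290,270:570],None,fx=2.6,fy=2.6,interpolation=cv2.INTER_CUBIC))
e=o["eef_pos"][:2]-[.4992,-.1886];print("cal along,lat",e@[-.2773,.9608],e@[.9608,.2773],"F",o["ft_force"][:2]@[-.2773,.9608])
E
python3 chk.py 8
python3 - <<'E'
import cv2
p=cv2.imread("pics/w7.png");cv2.imwrite("pics/wc7.png",cv2.resize(p[140:290,270:570],None,fx=2.6,fy=2.6,interpolation=cv2.INTER_CUBIC))
E
```

```text
[ 0.51805093 -0.25307085  0.09012452] [  1.54945032 -13.10896762   0.5997716 ] 0.025733913882669577
cal along,lat -0.06717096132807049 0.0002342097623218042 F -13.024758664225915
```

View pics/wc7.png

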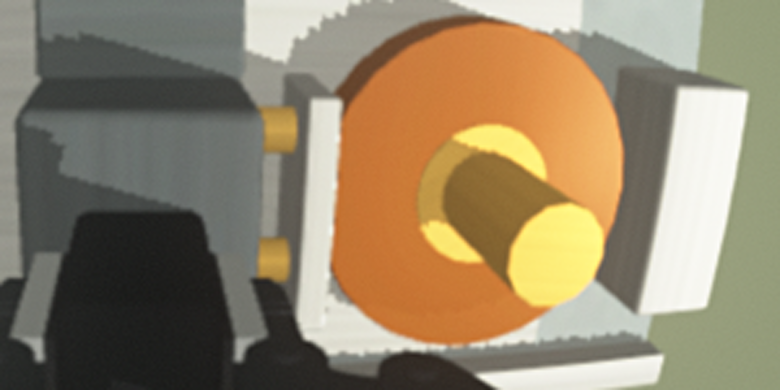

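View pics/wc8.png

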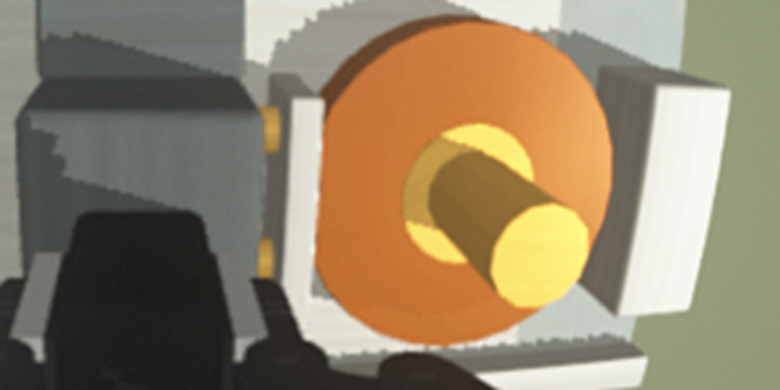

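Run:
```python
from h import *
o=monitor.get_obs();u=np.array([-.2773,.9608])
for a,z in ((400.8,.053),(394.2,.053)):
    P=wrist_pt(a,177.3,z,o);print(P,(P-o["eef_pos"])[:2]@u)
for n in("top","scene"):
    q,d=cams.camera(n);cv2.imwrite(f"pics/{n}8.png",cv2.resize(q[150:290,330:490] if n=="top" else q[70:220,200:380],None,fx=4,fy=4,interpolation=cv2.INTER_CUBIC))
    N,s,c=plane(n,(.4925,-.164),.056,.026,.04,d);e=np.array(c[0])/1000-[.4992,-.1886];print(n,N,s,c,"along",e@u,"lat",e@[.9608,.2773])
```

```text
[ 0.47351397 -0.21790489  0.053     ] 0.04616194519971339
[ 0.47470016 -0.22183931  0.053     ] 0.04205282642952261
top 948 [0.00120146 0.00390215 0.03321456] ((493.1145324707031, -167.0847930908203), 51.97275161743164) along 0.022359310944213853 lat 0.0001192496737671233
scene 694 [-0.00262204  0.00102465  0.03287679] ((494.11798095703125, -168.093994140625), 51.91764450073242) along 0.021111414310302713 lat 0.0008035115283203235
```

View pics/scene8.png

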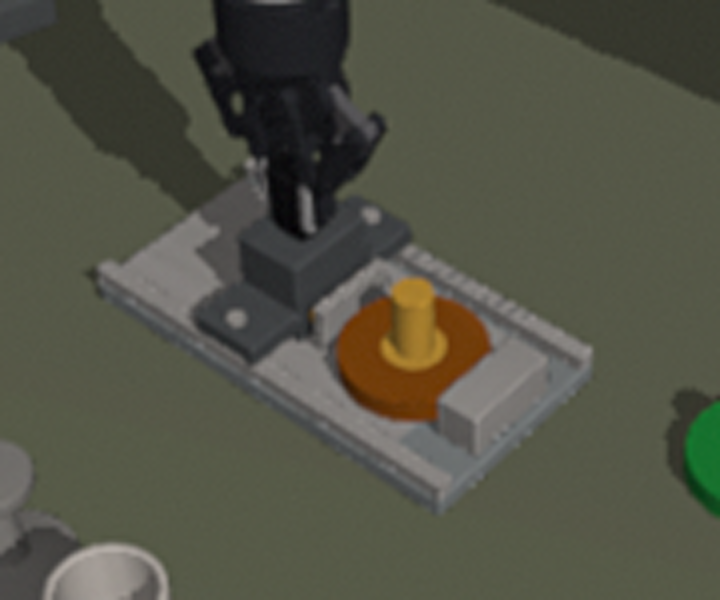

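View pics/top8.png

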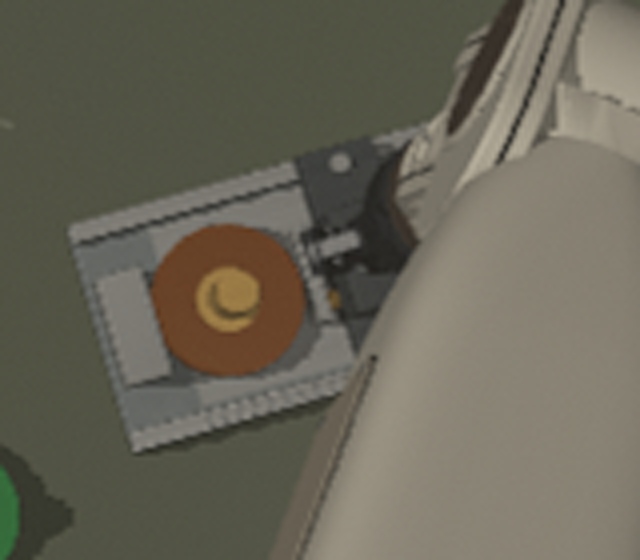

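Run:
```python
from h import *
u=np.array([-.2773,.9608])
for n in("top","scene"):
    q,d=cams.camera(n);X=cloud(n,d)
    m=(np.hypot(X[...,0]-.4925,X[...,1]+.164)<.03)&(X[...,2]>.072)&(X[...,2]<.086);Q=X[m]
    e=Q.mean(0)[:2]-[.4992,-.1886];print(n,len(Q),Q.mean(0),cv2.minEnclosingCircle((Q[:,:2]*1000).astype(np.float32)),e@u,e@[.9608,.2773])
```

```text
top 90 [ 0.49177236 -0.16253195  0.07859196] ((491.60791015625, -162.4757843017578), 12.676480293273926) 0.027105868444613584 9.219358257224544e-05
scene 83 [ 0.49214484 -0.16189604  0.07798381] ((493.3679504394531, -164.32846069335938), 14.808670997619629) 0.027613555744542335 0.0006264101862225798
```

{"op": "send_rows", "data": {
  "moves": [
    [0, 0.001, 0, 0],
    [0, 0.001, 0, 0],
    [0, 0.001, 0, 0],
    [0, 0, 0, 0],
    [0, 0, 0, 0],
    [0, 0, 0, 0]
  ]
}}

```text
clock: 17.45
eef_pos: [0.5174, -0.2506, 0.0902]
tool_rot: [-0.139, 0.99, -0.004, 0.001]
ft_force: [2.9, -14.6, -0.5]
grip_width: 0.0249
```

```bash
python3 chk.py 9
```

```text
[ 0.51735498 -0.25062321  0.09017118] [  2.87768356 -14.55571736  -0.47181902] 0.024861744887292838
cal along,lat -0.06462627324661956 0.0002442651836838541 F -14.783114888782688
```

View pics/wc9.png

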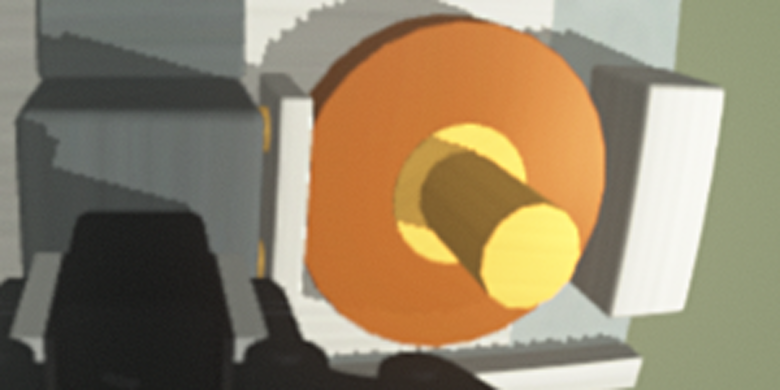

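{"op": "send_rows", "data": {
  "moves": [
    [0, -0.001, 0, 0],
    [0, -0.001, 0, 0],
    [0, 0, 0, 0],
    [0, 0, 0, 0]
  ]
}}

```text
clock: 17.9
eef_pos: [0.5173, -0.2506, 0.0901]
tool_rot: [-0.139, 0.99, -0.002, 0.001]
ft_force: [1.5, -8.9, 1.9]
grip_width: 0.0255
```

```bash
python3 chk.py 10
```

```text
[ 0.51734395 -0.25060021  0.09012473] [ 1.49718688 -8.87726546  1.85074968] 0.025524288376329
cal along,lat -0.06460112401559018 0.00024004977060385145 F -8.944446574432959
```

{"op": "send_rows", "data": {
  "moves": [
    [0, -0.001, 0, 0],
    [0, -0.001, 0, 0],
    [0, -0.0005, 0, 0],
    [0, 0, 0, 0],
    [0, 0, 0, 0]
  ]
}}

```text
clock: 18.45
eef_pos: [0.5173, -0.2506, 0.0901]
tool_rot: [-0.14, 0.99, -0.0, 0.0]
ft_force: [-1.5, -1.5, 4.7]
grip_width: 0.0251
```

{"op": "send_rows", "data": {
  "moves": [
    [0, 0, 0, 0],
    [0, 0, 0, 0],
    [0, 0, 0, 0],
    [0, 0, 0, 0],
    [0, 0, 0, 0],
    [0, 0, 0, 0],
    [0, 0, 0, 0],
    [0, 0, 0, 0]
  ],
  "claw": 1
}}

```text
clock: 19.25
eef_pos: [0.5172, -0.2506, 0.0893]
tool_rot: [-0.14, 0.99, 0.0, -0.0]
ft_force: [1.0, -0.0, -1.1]
grip_width: 0.0859
```

```bash
python3 chk.py 11
```

```text
[ 0.51721561 -0.25061219  0.08927905] [ 1.01569162 -0.01574231 -1.12208896] 0.0859166100359046
cal along,lat -0.06457704349625655 0.00011341445270641357 F -0.2967764976539695
```

View pics/w11.png

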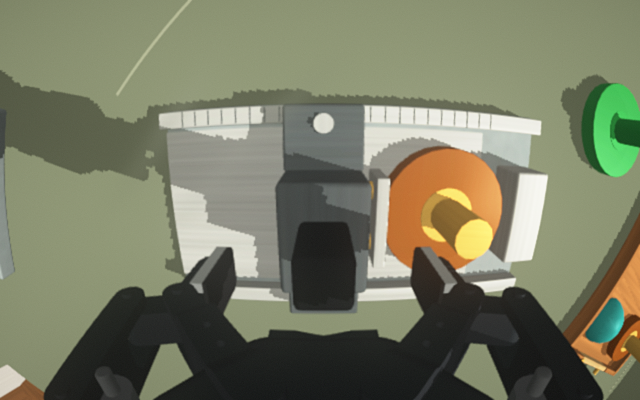

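{"op": "send_rows", "data": {
  "moves": [
    [0, 0, -0.01, 0],
    [0, 0, -0.02, 0],
    [0, 0, -0.03, 0],
    [0, 0, -0.03, 0],
    [0, 0, -0.03, 0],
    [0, 0, -0.02, 0],
    [0, -0.03, 0, 0],
    [0, -0.04, 0, 0],
    [0, -0.04, 0, 0],
    [0, -0.04, 0, 0],
    [0, -0.03, 0, 0],
    [0, 0, 0, 0],
    [0, 0, 0, 0],
    [0, 0, 0, 0]
  ]
}}

```text
clock: 20.7
eef_pos: [0.5671, -0.4226, 0.23]
tool_rot: [-0.14, 0.99, 0.0, 0.0]
ft_force: [-0.0, -0.4, -0.8]
grip_width: 0.0854
```

Run:
```python
from h import *
u=np.array([-.2773,.9608]);o=monitor.get_obs();print(o["clock"],o["eef_pos"],o["joint_vel"].round(3))
for n in("top","scene"):
    q,d=cams.camera(n);X=cloud(n,d)
    cv2.imwrite(f"pics/{n}12.png",cv2.resize(q[150:290,330:490] if n=="top" else q[70:220,200:380],None,fx=4,fy=4,interpolation=cv2.INTER_CUBIC)); cv2.imwrite(f"pics/{n}12full.png",q)
    for nm,c,r,zl,zh in(("hub",(.492,-.162),.03,.072,.086),("grip",(.517,-.25),.03,.118,.131),("facetop",(.505,-.208),.035,.0505,.056)):
        m=(np.hypot(X[...,0]-c[0],X[...,1]-c[1])<r)&(X[...,2]>zl)&(X[...,2]<zh);Q=X[m]
        if len(Q)<3: print(n,nm,len(Q));continue
        e=Q[:,:2]-[.4992,-.1886];print(n,nm,len(Q),Q.mean(0),"along",(e@u).mean(),(e@u).min(),(e@u).max(),"lat",(e@[.9608,.2773]).mean())
    print(plane(n,(.492,-.1625),.046,.026,.04,d)[:2])
```

```text
20.7 [ 0.56713139 -0.42261987  0.22998326] [ 0.01  -0.017 -0.009 -0.003 -0.001 -0.   ]
top hub 93 [ 0.49155515 -0.16246223  0.07871408] along 0.027233089239144862 0.014300459570634435 0.03898859861926995 lat -9.717144235609007e-05
top grip 123 [ 0.51563725 -0.24692848  0.12446184] along -0.06060005123225202 -0.07406475718143352 -0.04741030054878218 lat -0.0003815731079887528
top facetop 70 [ 0.50691973 -0.21413983  0.05296139] along -0.026679344991642984 -0.03732374645489063 -0.020650192269753596 lat 0.00033492127542119433
(857, array([ 0.00080667, -0.00015345,  0.03313133]))
scene hub 86 [ 0.49259264 -0.16183773  0.07776584] along 0.027545406623872025 0.011430651019221465 0.039254983609770394 lat 0.001072820439103443
scene grip 106 [ 0.51670348 -0.24513274  0.12321669] along -0.05917037081665096 -0.0743636761564865 -0.04769737231743216 lat 0.0011408154942988398
scene facetop 94 [ 0.50739775 -0.21709571  0.0527264 ] along -0.029651912632811042 -0.040213399296549796 -0.019715987567660517 lat -2.545890289328529e-05
(602, array([-0.00652937, -0.00740005,  0.03291352]))
```

View pics/scene12full.png

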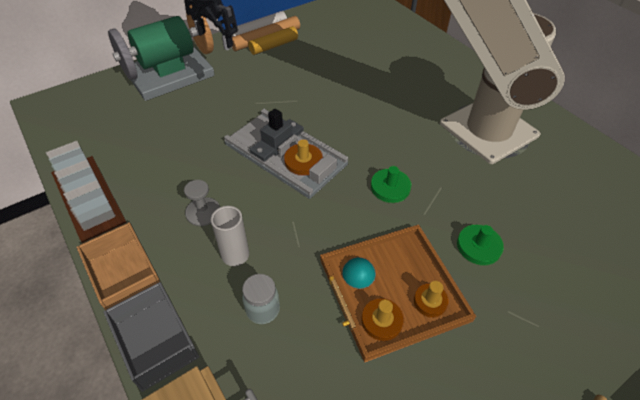

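View pics/top12.png

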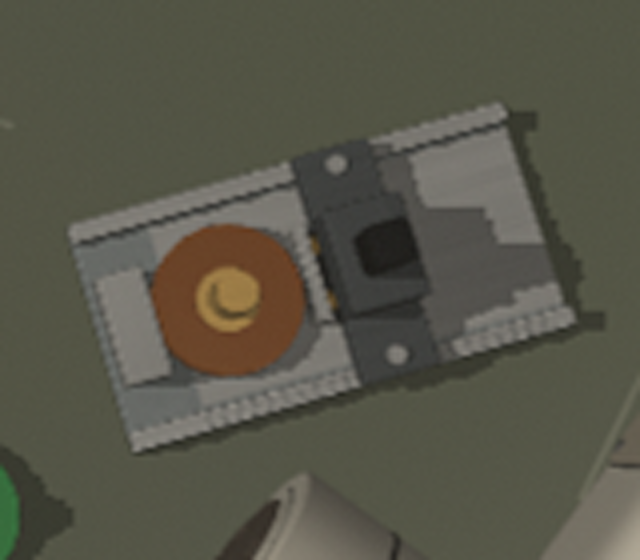

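Run:
```python
from h import *
o=monitor.get_obs();print(o["joint_vel"].round(3),o["ft_force"]);print(order.job_done())
```

```text
[ 0.004 -0.003  0.002 -0.    -0.001 -0.002] [-0.44298325  0.50949627  0.1475521 ]
the job is handed in; nothing more can be done
None
```

The wheel is nipped on the caliper and the job is handed in. I lifted the 96 mm wheel out by its hub and laid it flat on the bed. Then I gripped the jaw and slid it shut until the face had sunk about half-way, eased the push off and let go. The run took about 21 s of the 50 s allowed, and the hand-in reports no verdict.

**Last checks**
- **Wheel:** it lies flat (top at 33 mm, tilt about 0.01 rad or less) and within about 1 mm of the middle line. Its centre is at y ≈ +27 mm, which is where it touches the anvil.
- **Face:** sunk about 7 mm. The grip's position in the top view gives 7.4 mm and the face's shift in the wrist picture about 6.9 mm.
- **Other things:** in the last scene picture the gate, other wheels, dome, stand, tube and jar look where they were. I did not re-measure their positions.
- **Arm:** clear of everything, with no contact force.

**Checks that disagreed**
- **Tool position:** it read 2–4 mm behind the camera positions along the caliper, which would give only about 3.4 mm of sink. I trusted the pictures instead. The push force supports them: about 15 N, against roughly 16 N expected for the 10 N rub plus the spring at half-way.
- **Scene view:** it put the grip 1.4 mm further on than the top view, which would mean about 8.8 mm of sink. That is still within the 3 to 11 mm allowed.
- **Wrist pictures:** before the grasps they were about 3 mm off for the hub and 7–9 mm off for the grip, compared with the fixed cameras. Both grasps still closed squarely.

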